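Find the full battery box in the equipment case

ROBOT

A 7-joint arm with a two-finger parallel gripper is mounted at the origin on the work surface. World frame = base frame: x ahead of the robot, y to its left, z up, the work surface at z = 0. Lengths are in m, angles in rad, forces in N, time in s.
With the tool pointing down it reaches from about 0.425 to 1.025 m from the base axis. Payload 3.6 kg.
Tool frame: the origin (TCP) lies between the finger pads; the fingertips stand 8 mm ahead of it and the grasp point (between the pads) lies 11 mm behind it; z points along the fingers, y is the line along which they close (so a half turn about z gives the same grasp; the last joint's range is limited). The gripper opens to 85 mm and grips with 20 to 120 N. Pads are 22 mm wide; open, the fingers measure 114 mm over their backs; the gripper's body (76 mm by 85 mm) begins 54 mm behind the grasp point. The pads swing forward as they close: fully open they stand 13 mm farther back than shut.
Start: joints at [1.008, 0.591, 0.048, 1.609, -0.033, 0.943, -0.034], TCP at [0.328, -0.647, 0.239] pointing down, gripper open.
Joint ranges: [-2.69, 2.69], [-0.47, 2.24], [-1.27, 1.36], [0.19, 2.51], [-1.53, 4.68], [0.08, 2.07], [-3.09, 3.09]. Speed limits (rad/s): [2.57, 2.57, 3.14, 3.14, 3.14, 3.14, 3.14].

INTERFACE

Orientations are given as a unit quaternion [w, x, y, z].
In Python, from rig import sensors, vision, order gives the robot as it stands. The module is installed in compiled form; this text tells all that it offers.
- The arm moves only by the tool carry_out, never from a script. Its argument "commands" is text: rows parted by semicolons, each of 6 numbers parted by spaces: the shift along the tool's x, y, z in cm, then the turn, a rotation vector about the tool's x, y, z in degrees. A call has exactly 5 rows; each row shifts and turns the commanded pose from where the row before left it, along the tool's axes as they then stand; what a row does not reach is not made up. A row lasts 1/8 s, in which the tool goes at most 62.5 mm and 10.7 degrees, less where a joint would pass 70% of its speed; a pose out of reach is approached as far as the arm can. A call is refused whole if a number of a shift passes 6.25 or a number of a turn 10.7, either way. A call with a gripper value outside its range is refused whole. "grip" is the closure, from -1 (fully open) to 1 (shut), set as the call begins (left out, the last holds). The fingers move at their own pace and stop on an object; "newtons" is the grip in N (left out, the last holds). Time passes only in rows, so rows that do not move let the fingers close, or fill a call up. It gives the time, the measured TCP pose, the force, the opening and the grip force at its end, in the units of the state.
- sensors.state(): the state, without advancing time (a new reading comes with each control period).
- vision.get_image(name): name is "side" or "top" or "wrist"; returns a dict with "image" (384x512x3 uint8, red, green, blue), "mtx" (3x3 intrinsics, pixels), "R" (3x3) and "t" (3): a world point X has camera coordinates R X + t. Camera axes: x right, y down, z forward; pixel columns grow to the right and rows downward; lengths in m; the calibration is good to about 2 mm. A picture is of the moment at which its call begins. There is no depth.
- order.close_job(): hands the job in; it is judged then, once.
The state is a dict: "clock": time; "joint_pos": joint angles; "qd": joint speeds; "tau": joint torques, N m; "eef_pos": TCP position; "orientation": TCP orientation; "force": force on the tool from outside, world axes, zero at the start; "moment": the same for the moment, N m; "opening": finger opening in m; "grasp_force": force on a finger pad.
Only numpy, scipy, OpenCV 4.12 (cv2) and the standard library are available. Lean on these libraries where they do the work, as an engineer would, in place of code of your own. Each camera call takes 0.05 s, during which the arm holds its last target. There are 200 camera calls.

TASK

The radio needs its spare batteries: raise the lid of the grey equipment case by its front lip, swing it right over until it rests wide open by itself, and let go of it. One of the three identical yellow boxes inside holds the batteries and is clearly the heaviest; lift them to find it, stand it upright in the wooden tray beside the red radio, and leave the two light ones standing in the same pockets they came from. Lower the boxes, do not drop them, and leave the radio and the other things lying about where they are.

Things in the scene. Friction and masses are not known exactly. Their poses are not given: they have to be found in the camera images.
- case: grey hard equipment case, fixed to the table, 190 mm (its x) by 320 mm (its y), 100 mm high when shut; origin at the centre of its underside, its front lip on its -x side (towards the tray), its hinge on its +x side (to the robot's left), z up. Base 68 mm high, walls 6 mm, floor 8 mm. Two opened latches (y = -100 and +100 mm) and a folded handle (110 mm wide about the middle, top 25 mm above the table) stand out up to 11 mm from the front wall
- pockets (a point): middle of the case's inner floor (case x = 0, y = 0, z = 8 mm), axes as the case. Black ribs 14 mm high (tops 22 mm above the table) make three pockets, each 60 mm (x) by 88 mm (y), centred at x = 0 and y = -96, 0, +96 mm; before and behind the ribs the floor is free for 51 mm up to the walls
- lid (a joint): angle of the case's lid in rad: 0 shut, grows as the lip swings up and over towards the hinge side, stop at 1.92 where it leans back and rests. Lid mass 0.45 kg, the hinge has only slight friction: left below about 1.37 it falls shut, past that it falls open to its stop. Starts shut, unlatched. About 2 N up at the lip raises it
- lid_hinge (a point): middle of the hinge axis, at x = +99 mm, z = 68 mm of the case; the axis runs along the case's y; the point's axes are the case's
- lid_lip (a point): on the moving lid: middle of the lower front edge of the lip, 215 mm from the hinge axis. The lip is a 7 mm thick flange 336 mm wide that stands 20 mm out from the front wall of the case, its underside 68 mm above the table when shut, clear below except for latches and handle. Behind it the lid is a hollow shell, open underneath
- box_1: one of three identical closed yellow boxes with an orange panel on top, 52 mm (its x) by 80 mm (its y), 56 mm high; origin at the centre of its underside, z up. Starts upright in a pocket of the case, axes as the case. One of the three (not told which) weighs 0.35 to 0.5 kg, the others 0.1 to 0.15 kg; something may shift a little inside
- box_2: one of three identical closed yellow boxes with an orange panel on top, 52 mm (its x) by 80 mm (its y), 56 mm high; origin at the centre of its underside, z up. Starts upright in a pocket of the case, axes as the case. One of the three (not told which) weighs 0.35 to 0.5 kg, the others 0.1 to 0.15 kg; something may shift a little inside
- box_3: one of three identical closed yellow boxes with an orange panel on top, 52 mm (its x) by 80 mm (its y), 56 mm high; origin at the centre of its underside, z up. Starts upright in a pocket of the case, axes as the case. One of the three (not told which) weighs 0.35 to 0.5 kg, the others 0.1 to 0.15 kg; something may shift a little inside
- tray: wooden tray with a black non-slip floor, fixed to the table, 250 mm along its x by 200 mm along its y, rim 22 mm high, walls 5 mm, inner floor 5 mm above the table; origin at the centre of its underside, z up. The radio lies along its -y side
- tray_bay (a point): middle of the free part of the tray's floor (tray x = 0, y = +34 mm, 5 mm above the table): free ground of about 240 mm (x) by 120 mm (y) for the box; the point's axes are the tray's
- radio: red handheld radio lying face up in the tray, 128 x 56 x 34 mm with a black aerial of 75 mm along its +x; origin on its underside near the middle of the whole length; leave alone
- whistle: small orange whistle on the table, 50 mm long, 20 mm high; origin under its barrel; leave alone
- shackle: steel shackle lying flat, 55 x 55 x 12 mm; origin under its middle; leave alone
- mug: blue ceramic mug, 76 mm across, 88 mm high, handle on its +y side; origin at the centre of its underside; leave alone
- compass: black round hand compass with a glass top, 76 mm across, 32 mm high; origin at the centre of its underside; leave alone
- rule: clear parallel rule with brass links lying flat between case and tray, 55 x 320 mm (long along its y), 6 mm thick; origin at the middle of its underside; leave alone

How it is judged:
On the way, in this order (a step that is already met when the one before it is completed fails the run):
1. the lid leans against its stop, fully open and let go (value of joint lid above 1.8 rad and contact force between the fingers and case below 0.1 N), for 0.3 s.
2. a box is lifted at least 25 mm out of its pocket with the lid open (value of joint lid above 1.8 rad and height (world z) of any of box_1, box_2, box_3 above 0.033 m), for 0.1 s.
3. the heavy box stands upright on the floor of the tray, let go (the tray carries its weight, over 2.4 N; a light box weighs less than 1.5 N) (((x of box_1 in the frame of tray between -0.095 and 0.095 m and y of box_1 in the frame of tray between -0.03 and 0.075 m and z of box_1 in the frame of tray below 0.012 m and contact force between box_1 and tray above 2.4 N and contact force between the fingers and box_1 below 0.5 N and linear speed of box_1 below 0.02 m/s and angle between box_1's own z axis and vertical below 0.12 rad) or (x of box_2 in the frame of tray between -0.095 and 0.095 m and y of box_2 in the frame of tray between -0.03 and 0.075 m and z of box_2 in the frame of tray below 0.012 m and contact force between box_2 and tray above 2.4 N and contact force between the fingers and box_2 below 0.5 N and linear speed of box_2 below 0.02 m/s and angle between box_2's own z axis and vertical below 0.12 rad) or (x of box_3 in the frame of tray between -0.095 and 0.095 m and y of box_3 in the frame of tray between -0.03 and 0.075 m and z of box_3 in the frame of tray below 0.012 m and contact force between box_3 and tray above 2.4 N and contact force between the fingers and box_3 below 0.5 N and linear speed of box_3 below 0.02 m/s and angle between box_3's own z axis and vertical below 0.12 rad))), for 0.3 s.
At the end, for the whole second after the job is handed in: the lid rests open by itself (joint above 1.8 rad); the heavy box stands upright (within 0.12 rad) flat on the free floor of the tray and weighs on it with over 2.4 N, released and still; the two light boxes stand upright in the pockets they came from (within 15 mm of where they began) (value of joint lid above 1.8 rad and ((x of box_1 in the frame of tray between -0.095 and 0.095 m and y of box_1 in the frame of tray between -0.03 and 0.075 m and z of box_1 in the frame of tray below 0.012 m and contact force between box_1 and tray above 2.4 N and contact force between the fingers and box_1 below 0.5 N and linear speed of each of box_1, box_2, box_3 below 0.02 m/s and angle between each of box_1, box_2, box_3's own z axis and vertical below 0.12 rad and distance of each of box_2, box_3 from where it was at the start of the episode below 0.015 m) or (x of box_2 in the frame of tray between -0.095 and 0.095 m and y of box_2 in the frame of tray between -0.03 and 0.075 m and z of box_2 in the frame of tray below 0.012 m and contact force between box_2 and tray above 2.4 N and contact force between the fingers and box_2 below 0.5 N and linear speed of each of box_2, box_1, box_3 below 0.02 m/s and angle between each of box_2, box_1, box_3's own z axis and vertical below 0.12 rad and distance of each of box_1, box_3 from where it was at the start of the episode below 0.015 m) or (x of box_3 in the frame of tray between -0.095 and 0.095 m and y of box_3 in the frame of tray between -0.03 and 0.075 m and z of box_3 in the frame of tray below 0.012 m and contact force between box_3 and tray above 2.4 N and contact force between the fingers and box_3 below 0.5 N and linear speed of each of box_3, box_1, box_2 below 0.02 m/s and angle between each of box_3, box_1, box_2's own z axis and vertical below 0.12 rad and distance of each of box_1, box_2 from where it was at the start of the episode below 0.015 m))); the robot touches nothing.
It fails at once if a box is let go more than about 35 mm above where it would stand ((height (world z) of box_1 above 0.045 m and contact force between the fingers and box_1 below 0.05 N) or (height (world z) of box_2 above 0.045 m and contact force between the fingers and box_2 below 0.05 N) or (height (world z) of box_3 above 0.045 m and contact force between the fingers and box_3 below 0.05 N)).
It fails at once if the radio, whistle, shackle, mug, compass or rule is moved more than 20 mm (distance of any of whistle, shackle, mug, compass, rule, radio from where it was at the start of the episode above 0.02 m).
It also fails if it takes over 72 s, if anything falls off the work surface, if the arm or the gripper's body presses on something with over 40 N, if the wrist force passes 120 N, or if a joint passes its speed limit or range.

## Working session

There is one attempt and no reset: what is moved stays moved. The work goes in short steps, Python scripts to look and compute and a tool call to move; the robot and the scene stay as the last step left them, time stands still between calls to the robot, and variables do not carry over. Pictures are saved under pics/ and viewed, at most 10 in all, crops included, and the job is handed in when it is done.

Besides the shell and the picture viewer there is one more tool, called by a JSON object that holds its "name" and its "arguments", one argument or row to a line. carry_out: Moves the arm, as the interface text tells. Its arguments: {"type":"object","properties":{"commands":{"type":"string"},"grip":{"type":"number"},"newtons":{"type":"number"}},"required":["commands"]}

```bash
mkdir -p pics; python3 - <<'E'
from rig import sensors, vision
import cv2,pickle
s=sensors.state();print(s['clock'],s['eef_pos'],s['orientation'],s['force'],s['opening'])
d={}
for n in("side","top"):
    v=vision.get_image(n);d[n]=v
    cv2.imwrite(f"pics/{n}0.png",cv2.resize(v["image"][:,:,::-1],(800,600),interpolation=cv2.INTER_CUBIC))
    print(n,-v["R"].T@v["t"])
pickle.dump(d,open("v0.pkl","wb"))
E
```

```text
0.0 [ 0.32718358 -0.64604222  0.23813047] [-1.08864616e-03  9.72653241e-01  2.32259308e-01 -3.19313779e-04] [ 0.41085787 -0.15099786  0.24428536] 0.08529854779368849
side [ 1.10066819 -0.78118129  0.99685347]
top [ 0.36463245 -0.00474359  1.32731166]
```

View pics/side0.png

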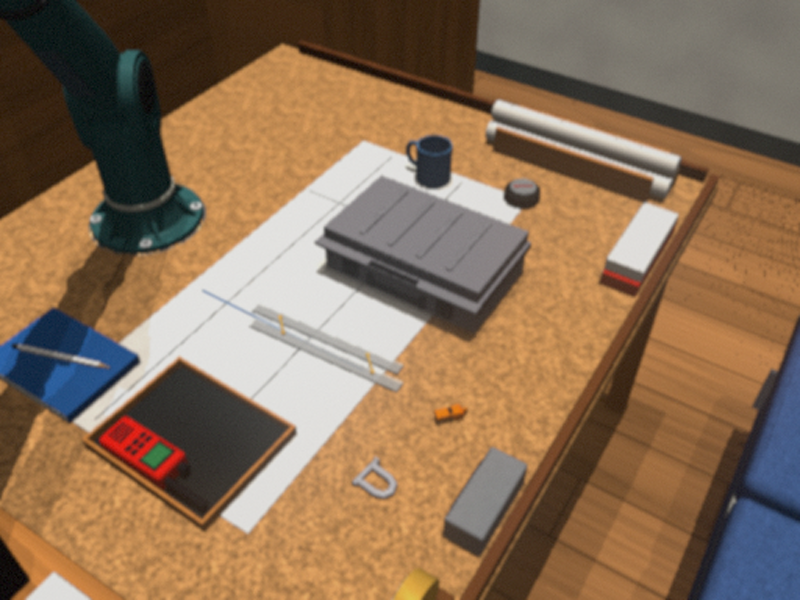

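View pics/top0.png

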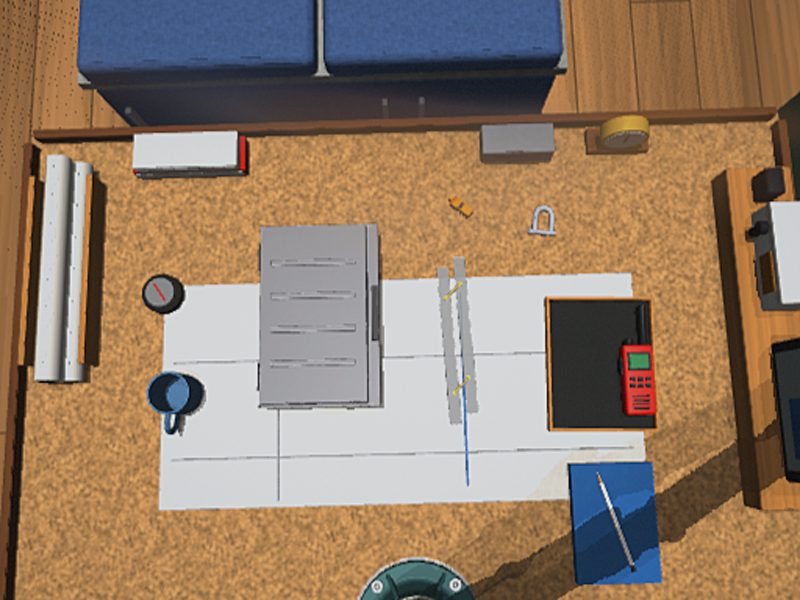

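The side view (800x600 scale) shows the shut case with corners of its lid at about (383,178), (527,240), (480,295), (326,232), and the tray at (88,440), (181,360), (294,432), (204,522). The top view shows the lid at (260,227)-(366,404) with its lip out to x≈381, and the tray at (545,297), (650,297), (657,430), (548,430). The radio is on the right, and the rule lies between at x≈440-478.

```bash
cat > h.py <<'E'
import numpy as np
def ray(v,px,s=.64):
    u=np.array([px[0]*s,px[1]*s,1.]);d=v["R"].T@np.linalg.solve(v["mtx"],u);return -v["R"].T@v["t"],d
def plane(v,px,z,s=.64):
    c,d=ray(v,px,s);return (c+d*(z-c[2])/d[2]).round(4)
def tri(v1,p1,v2,p2,s1=.64,s2=.64):
    (a,d),(b,e)=ray(v1,p1,s1),ray(v2,p2,s2)
    k=np.linalg.lstsq(np.c_[d,-e],b-a,rcond=None)[0]
    P,Q=a+d*k[0],b+e*k[1];return ((P+Q)/2).round(4),np.linalg.norm(P-Q).round(4)
E
python3 - <<'E'
import pickle;from h import *
d=pickle.load(open("v0.pkl","rb"));t,s=d["top"],d["side"]
for n,a,b,z in [("lid fr far",(366,225),(527,240),.1),("lid hinge near",(260,405),(383,178),.1),("lid hinge far",(260,227),None,.1),("lid front near",(366,403),(326,232),.1),("lip far",(379,222),(0,0),.075),("lip near",(382,405),(317,240),.075),
 ("tray1",(545,297),(294,432),.022),("tray2",(650,297),(204,522),.022),("tray3",(657,430),(88,440),.022),("tray4",(548,430),(181,360),.022),("radio",(640,380),None,.034),("rule",(460,258),None,.006),("rule",(457,424),None,.006),("mug",(172,385),None,.088),("compass",(162,294),None,.032)]:
    print(n,plane(t,a,z),plane(s,b,z) if b and b[0] else '',tri(t,a,s,b) if b and b[0] else '')
E
```

```text
lid fr far [0.7111 0.0712 0.1   ] [0.725  0.2376 0.1   ] (array([0.7288, 0.0925, 0.1918]), np.float64(0.0991))
lid hinge near [0.3936 0.2617 0.1   ] [0.4063 0.2562 0.1   ] (array([0.3962, 0.266 , 0.0894]), np.float64(0.006))
lid hinge far [0.7132 0.2635 0.1   ]  
lid front near [0.3921 0.0771 0.1   ] [0.4102 0.0633 0.1   ] (array([0.394 , 0.0798, 0.0808]), np.float64(0.0042))
lip far [0.7231 0.0487 0.075 ]  
lip near [0.3883 0.0505 0.075 ] [0.3907 0.0595 0.075 ] (array([0.3912, 0.0529, 0.0792]), np.float64(0.0078))
tray1 [ 0.5826 -0.259   0.022 ] [ 0.5904 -0.2724  0.022 ] (array([ 0.5838, -0.2632,  0.0068]), np.float64(0.0036))
tray2 [ 0.5768 -0.456   0.022 ] [ 0.5788 -0.4578  0.022 ] (array([ 0.5773, -0.4569,  0.0192]), np.float64(0.0001))
tray3 [ 0.3305 -0.4483  0.022 ] [ 0.3386 -0.4495  0.022 ] (array([ 0.3318, -0.4487,  0.0156]), np.float64(0.0043))
tray4 [ 0.3358 -0.2499  0.022 ] [ 0.3444 -0.2581  0.022 ] (array([ 0.3356, -0.252 ,  0.0106]), np.float64(0.0))
radio [ 0.4216 -0.4209  0.034 ]  
rule [ 0.6663 -0.1032  0.006 ]  
rule [ 0.3509 -0.0851  0.006 ]  
mug [0.4332 0.4204 0.088 ]  
compass [0.6078 0.4631 0.032 ]
```

```bash
cat > go.py <<'E'
import sys,numpy as np
from scipy.spatial.transform import Rotation as Ro, Slerp
from rig import sensors
# go.py x y z yaw pitch n : yaw = heading of tool x; pitch = tilt about tool y
def rows(p0,R0,p1,R1,n):
    sl=Slerp([0,1],Ro.concatenate([R0,R1]));f=np.linspace(0,1,n+1);R=sl(f);P=p0+np.outer(f,p1-p0);o=[]
    for i in range(n):
        o.append(np.r_[R[i].inv().apply(P[i+1]-P[i])*100,(R[i].inv()*R[i+1]).as_rotvec(degrees=True)])
    return o
def target(yaw,pitch):
    return Ro.from_euler('z',yaw,degrees=True)*Ro.from_euler('x',180,degrees=True)*Ro.from_euler('y',-pitch*-1,degrees=True)
def st():
    s=sensors.state();q=s['orientation'];return s,np.array(s['eef_pos']),Ro.from_quat(np.r_[q[1:],q[0]])
if __name__=="__main__":
    a=list(map(float,sys.argv[1:]));s,p,R=st();T=target(a[3],a[4])
    print(np.round(s['clock'],2),p.round(4),'z',R.as_matrix()[:,2].round(3),'x',R.as_matrix()[:,0].round(3),'q',np.round(s['joint_pos'],2),'goal z',T.as_matrix()[:,2].round(2))
    print("; ".join(" ".join(f"{v:.2f}" for v in r) for r in rows(p,R,np.array(a[:3]),T,int(a[5]))))
E
python3 go.py .5 -.35 .25 90 0 10;python3 go.py .5 -.35 .25 90 60 10
```

```text
0.1 [ 0.3273 -0.6461  0.2382] z [-0.001  0.002 -1.   ] x [ 0.892  0.452 -0.   ] q [ 1.01  0.59  0.05  1.61 -0.03  0.94 -0.03] goal z [ 0. -0. -1.]
2.88 -1.86 -0.11 -0.01 -0.01 -6.31; 3.07 -1.53 -0.11 -0.01 -0.01 -6.31; 3.22 -1.19 -0.12 -0.01 -0.01 -6.31; 3.33 -0.83 -0.12 -0.01 -0.01 -6.31; 3.40 -0.45 -0.12 -0.01 -0.01 -6.31; 3.43 -0.08 -0.12 -0.01 -0.01 -6.31; 3.42 0.30 -0.12 -0.01 -0.01 -6.31; 3.36 0.67 -0.12 -0.01 -0.01 -6.31; 3.27 1.04 -0.12 -0.01 -0.01 -6.31; 3.13 1.39 -0.12 -0.01 -0.01 -6.31
0.1 [ 0.3273 -0.6461  0.2382] z [-0.001  0.002 -1.   ] x [ 0.892  0.452 -0.   ] q [ 1.01  0.59  0.05  1.61 -0.03  0.94 -0.03] goal z [ 0.    0.87 -0.5 ]
2.88 -1.86 -0.11 3.28 5.35 -5.71; 3.04 -1.56 0.26 3.28 5.35 -5.71; 3.14 -1.23 0.63 3.28 5.35 -5.71; 3.17 -0.87 0.99 3.28 5.35 -5.71; 3.13 -0.49 1.32 3.28 5.35 -5.71; 3.02 -0.09 1.62 3.28 5.35 -5.71; 2.85 0.30 1.89 3.28 5.35 -5.71; 2.61 0.69 2.12 3.28 5.35 -5.71; 2.31 1.06 2.30 3.28 5.35 -5.71; 1.97 1.41 2.43 3.28 5.35 -5.71
```

{"name": "carry_out", "arguments": {
  "commands": "2.9 -1.9 -0.1 3.3 5.3 -5.7; 3 -1.6 0.3 3.3 5.3 -5.7; 3.1 -1.2 0.6 3.3 5.3 -5.7; 3.2 -0.9 1 3.3 5.3 -5.7; 3.1 -0.5 1.3 3.3 5.3 -5.7",
  "grip": 1,
  "newtons": 40
}}

```text
clock: 0.72
eef_pos: [0.4128, -0.4976, 0.2444]
orientation: [-0.191, 0.85, 0.454, 0.188]
force: [0.3, -0.7, -0.8]
opening: 0.0002
grasp_force: 0.0
```

{"name": "carry_out", "arguments": {
  "commands": "3 -0.1 1.6 3.3 5.3 -5.7; 2.9 0.3 1.9 3.3 5.3 -5.7; 2.6 0.7 2.1 3.3 5.3 -5.7; 2.3 1.1 2.3 3.3 5.3 -5.7; 2 1.4 2.4 3.3 5.3 -5.7"
}}

```text
clock: 1.35
eef_pos: [0.4996, -0.3503, 0.2493]
orientation: [-0.354, 0.613, 0.613, 0.35]
force: [0.2, 0.9, -0.2]
opening: 0.0
grasp_force: 0.0
```

```bash
python3 go.py .555 -.04 .10 90 60 10
```

```text
1.35 [ 0.4996 -0.3503  0.2493] z [-0.005  0.864 -0.504] x [0.003 0.504 0.864] q [ 1.13  0.87 -0.54  1.5  -0.38  1.55  0.77] goal z [ 0.    0.87 -0.5 ]
0.28 0.57 3.43 -0.03 0.03 -0.02; 0.28 0.57 3.43 -0.03 0.03 -0.02; 0.27 0.57 3.43 -0.03 0.03 -0.02; 0.27 0.57 3.43 -0.03 0.03 -0.02; 0.27 0.56 3.43 -0.03 0.03 -0.02; 0.27 0.56 3.43 -0.03 0.03 -0.02; 0.27 0.56 3.43 -0.03 0.03 -0.02; 0.26 0.56 3.43 -0.03 0.03 -0.02; 0.26 0.56 3.43 -0.03 0.03 -0.02; 0.26 0.56 3.43 -0.03 0.03 -0.02
```

{"name": "carry_out", "arguments": {
  "commands": "0.3 0.6 3.4 0 0 0; 0.3 0.6 3.4 0 0 0; 0.3 0.6 3.4 0 0 0; 0.3 0.6 3.4 0 0 0; 0.3 0.6 3.4 0 0 0"
}}

```text
clock: 1.98
eef_pos: [0.529, -0.1956, 0.1756]
orientation: [-0.353, 0.615, 0.613, 0.349]
force: [0.1, -0.1, 0.5]
opening: 0.0001
grasp_force: 0.0
```

{"name": "carry_out", "arguments": {
  "commands": "0.3 0.6 3.4 0 0 0; 0.3 0.6 3.4 0 0 0; 0.3 0.6 3.4 0 0 0; 0.3 0.5 3.4 0 0 0; 0.3 0.5 3.4 0 0 0"
}}

```text
clock: 2.6
eef_pos: [0.5565, -0.0415, 0.1022]
orientation: [-0.353, 0.615, 0.613, 0.349]
force: [0.1, 0.5, -0.0]
opening: 0.0002
grasp_force: 0.0
```

```bash
python3 go.py .555 -.01 .0545 90 60 5; python3 - <<'E'
from rig import vision
import cv2,pickle
d={n:vision.get_image(n) for n in("side","wrist")}
im=d["side"]["image"][100:230,180:360];cv2.imwrite("pics/side1.png",cv2.resize(im[:,:,::-1],None,fx=4,fy=4,interpolation=cv2.INTER_CUBIC))
E
```

```text
2.6 [ 0.5565 -0.0415  0.1022] z [-0.004  0.862 -0.507] x [0.006 0.507 0.862] q [ 0.86  0.98 -0.65  1.91 -0.56  0.88  0.81] goal z [ 0.    0.87 -0.5 ]
-0.50 -0.02 1.03 -0.04 0.10 -0.06; -0.50 -0.02 1.03 -0.04 0.10 -0.06; -0.51 -0.03 1.03 -0.04 0.10 -0.06; -0.51 -0.03 1.03 -0.04 0.10 -0.06; -0.51 -0.03 1.02 -0.04 0.10 -0.06
```

View pics/side1.png

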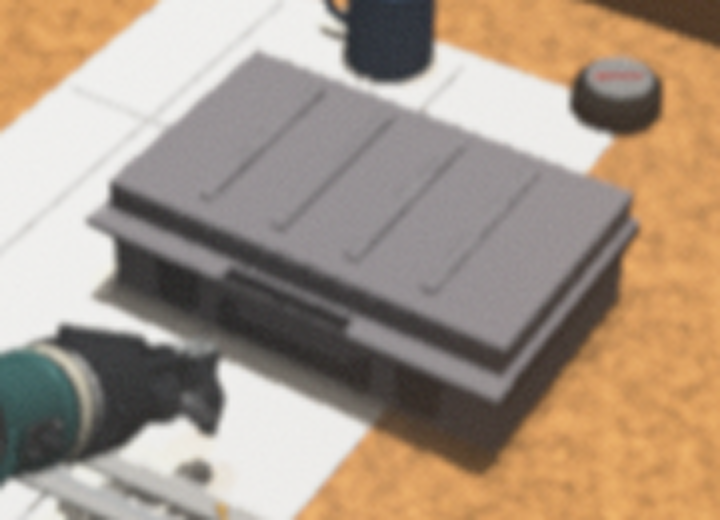

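The enlarged side view shows the closed fingers at about (205,385) in front of the middle of the lip, which has a dark strip at (230-350, 275-320). Under the lip there is clear space above the folded handle.

{"name": "carry_out", "arguments": {
  "commands": "-0.5 0 1 0 0.1 0; -0.5 0 1 0 0.1 0; -0.5 0 1 0 0.1 0; -0.5 0 1 0 0.1 0; -0.5 0 1 0 0 0"
}}

```text
clock: 3.32
eef_pos: [0.5561, -0.0112, 0.0557]
orientation: [-0.355, 0.613, 0.612, 0.351]
force: [-0.5, -0.3, 0.8]
opening: 0.0001
grasp_force: 0.0
```

{"name": "carry_out", "arguments": {
  "commands": "0.6 0 1.1 0 0 0; 0.6 0 1.1 0 0 0; 0.6 0 1.1 0 0 0; 0.6 0 1.1 0 0 0; 0.4 0 0.6 0 0 0"
}}

```text
clock: 3.95
eef_pos: [0.5558, 0.0471, 0.056]
orientation: [-0.356, 0.613, 0.612, 0.351]
force: [0.8, -0.1, 0.4]
opening: -0.0002
grasp_force: 0.0
```

```bash
python3 - <<'E'
from go import *
s,p,R=st();print(p.round(4),np.round(s['force'],2),R.as_matrix()[:,2].round(3))
T=target(90,60);th=np.radians(np.arange(0,101,10.));P=np.c_[0*th+.5555,.266-.203*np.cos(th)-.0124,.063+.203*np.sin(th)-.0055]
P[-3:,1]+=[.003,.006,.01]
print(P.round(3)); Q=np.vstack([p,P])
for i in range(len(Q)-1):print(i*10,T.inv().apply(Q[i+1]-Q[i]).round(4)*100)
E
```

```text
[0.5558 0.0471 0.056 ] [ 0.77 -0.15  0.44] [-0.005  0.866 -0.5  ]
[[0.556 0.051 0.058]
 [0.556 0.054 0.093]
 [0.556 0.063 0.127]
 [0.556 0.078 0.159]
 [0.556 0.098 0.188]
 [0.556 0.123 0.213]
 [0.556 0.152 0.233]
 [0.556 0.184 0.248]
 [0.556 0.221 0.257]
 [0.556 0.26  0.26 ]
 [0.556 0.299 0.257]]
0 [ 0.3  -0.03  0.23]
10 [ 3.21  0.   -1.5 ]
20 [ 3.42  0.   -0.92]
30 [ 3.53 -0.   -0.31]
40 [ 3.53 -0.    0.31]
50 [ 3.42 -0.    0.92]
60 [ 3.21 -0.    1.5 ]
70 [ 2.9  -0.    2.03]
80 [ 2.65 -0.    2.76]
90 [ 2.18 -0.    3.16]
100 [ 1.7  -0.    3.55]
```

{"name": "carry_out", "arguments": {
  "commands": "0.3 0 0.2 0 0 0; 1.6 0 -0.8 0 0 0; 1.6 0 -0.7 0 0 0; 1.7 0 -0.5 0 0 0; 1.7 0 -0.4 0 0 0"
}}

```text
clock: 4.58
eef_pos: [0.5565, 0.0608, 0.1276]
orientation: [-0.355, 0.614, 0.612, 0.351]
force: [-1.2, -3.5, -0.6]
opening: 0.0001
grasp_force: 1.3
```

{"name": "carry_out", "arguments": {
  "commands": "1.8 0 -0.2 0 0 0; 1.8 0 -0.1 0 0 0; 1.8 0 0.1 0 0 0; 1.8 0 0.2 0 0 0; 1.7 0 0.4 0 0 0"
}}

```text
clock: 5.2
eef_pos: [0.557, 0.1104, 0.2027]
orientation: [-0.355, 0.613, 0.612, 0.352]
force: [0.7, -1.3, -0.3]
opening: 0.0001
grasp_force: 0.8
```

```bash
python3 - <<'E'
from rig import vision,sensors
import cv2
s=sensors.state();print(s['eef_pos'],s['force'])
im=vision.get_image("side")["image"][70:240,170:380];cv2.imwrite("pics/side2.png",cv2.resize(im[:,:,::-1],None,fx=3,fy=3,interpolation=cv2.INTER_CUBIC))
E
```

```text
[0.55704495 0.11040937 0.2026727 ] [ 0.68979184 -1.30019394 -0.28446092]
```

View pics/side2.png

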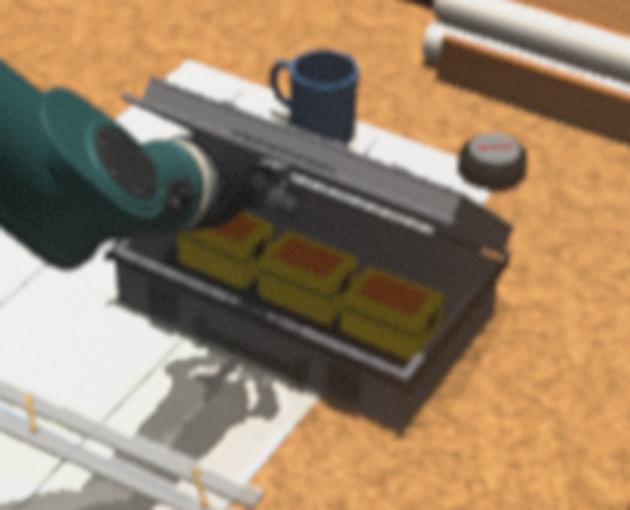

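The lid is about half open, resting on the fingertips near (280,180). The three yellow boxes stand in their pockets at about (225,245), (305,270) and (390,305), so the swing continues.

{"name": "carry_out", "arguments": {
  "commands": "1.7 0 0.6 0 0 0; 1.6 0 0.7 0 0 0; 1.6 0 0.8 0 0 0; 1.5 0 0.9 0 0 0; 1.4 0 1.1 0 0 0"
}}

```text
clock: 5.88
eef_pos: [0.5568, 0.1853, 0.2492]
orientation: [-0.356, 0.613, 0.612, 0.351]
force: [0.1, -0.9, -0.2]
opening: 0.0003
grasp_force: 0.3
```

{"name": "carry_out", "arguments": {
  "commands": "1.3 0 1.3 0 0 0; 1.3 0 1.4 0 0 0; 1.1 0 1.5 0 0 0; 1.1 0 1.6 0 0 0; 1 0 1.7 0 0 0"
}}

```text
clock: 6.5
eef_pos: [0.5569, 0.2792, 0.2611]
orientation: [-0.356, 0.613, 0.612, 0.351]
force: [0.7, -0.7, -1.0]
opening: 0.0
grasp_force: 0.0
```

{"name": "carry_out", "arguments": {
  "commands": "0.8 0 1.8 0 0 0; 0.6 0 1.8 0 0 0; 0 0 0 0 0 0; -1 0 -2 0 0 0; -1 0 -3 0 0 0"
}}

```text
clock: 7.12
eef_pos: [0.5567, 0.2622, 0.2626]
orientation: [-0.356, 0.613, 0.612, 0.351]
force: [1.3, -0.6, -0.5]
opening: 0.0007
grasp_force: 0.0
```

```bash
python3 - <<'E'
from rig import vision,sensors
import cv2,pickle
s=sensors.state();print(s['eef_pos'],s['force'],s['joint_pos'])
d={n:vision.get_image(n) for n in("side","top")};pickle.dump(d,open("v1.pkl","wb"))
im=d["side"]["image"][60:230,170:380];cv2.imwrite("pics/side3.png",cv2.resize(im[:,:,::-1],None,fx=3,fy=3,interpolation=cv2.INTER_CUBIC))
E
```

```text
[0.55668072 0.26218134 0.26260592] [ 1.27489806 -0.58420191 -0.51497053] [ 0.56195498  0.7569769  -0.94414901  2.04843221 -0.9035741   0.57015767
  0.60934064]
```

View pics/side3.png

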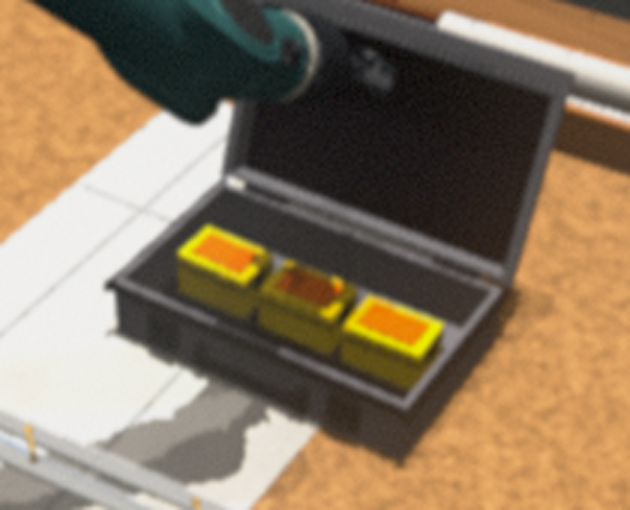

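Lid is fully open and released in this view. Box tops (yellow with orange panels) are centred near (222,250), (308,285) and (392,325) in the crop. Next I back off and turn the tool for the box grasps.

```bash
python3 go.py .555 .13 .26 180 0 12
```

```text
7.22 [0.5595 0.2584 0.2617] z [ 0.002  0.864 -0.503] x [0.008 0.503 0.864] q [ 0.57  0.76 -0.94  2.05 -0.9   0.57  0.61] goal z [ 0.  0. -1.]
-0.55 -0.03 -0.92 3.88 -3.89 -6.79; -0.60 -0.16 -0.87 3.88 -3.89 -6.79; -0.63 -0.29 -0.81 3.88 -3.89 -6.79; -0.64 -0.42 -0.75 3.88 -3.89 -6.79; -0.63 -0.54 -0.67 3.88 -3.89 -6.79; -0.61 -0.66 -0.59 3.88 -3.89 -6.79; -0.56 -0.76 -0.50 3.88 -3.89 -6.79; -0.49 -0.86 -0.41 3.88 -3.89 -6.79; -0.41 -0.94 -0.32 3.88 -3.89 -6.79; -0.31 -1.00 -0.23 3.88 -3.89 -6.79; -0.21 -1.04 -0.14 3.88 -3.89 -6.79; -0.09 -1.07 -0.06 3.88 -3.89 -6.79
```

{"name": "carry_out", "arguments": {
  "commands": "0 0 -4 0 0 0; 0 0 -4 0 0 0; -1 0 -2 3.9 -3.9 -6.8; 0 0 0 3.9 -3.9 -6.8; 0 0 0 3.9 -3.9 -6.8",
  "grip": -1
}}

```text
clock: 7.85
eef_pos: [0.5578, 0.1704, 0.3042]
orientation: [-0.283, 0.488, 0.777, 0.28]
force: [-0.7, -0.1, -0.5]
opening: 0.0852
grasp_force: 0.0
```

{"name": "carry_out", "arguments": {
  "commands": "0 0 0 3.9 -3.9 -6.8; 0 0 0 3.9 -3.9 -6.8; 0 0 0 3.9 -3.9 -6.8; 0 0 0 3.9 -3.9 -6.8; 0 0 0 3.9 -3.9 -6.8"
}}

```text
clock: 8.48
eef_pos: [0.5574, 0.1715, 0.3043]
orientation: [-0.134, 0.226, 0.956, 0.132]
force: [0.8, -0.4, -0.4]
opening: 0.0851
grasp_force: 0.0
```

```bash
python3 go.py .555 .13 .26 180 0 5
```

```text
8.48 [0.5574 0.1715 0.3043] z [-0.196  0.313 -0.929] x [-0.862  0.397  0.316] q [ 0.34  0.52 -0.78  1.79 -0.02  1.04  0.74] goal z [ 0.  0. -1.]
-0.57 -0.91 0.57 3.08 -3.12 -5.27; -0.45 -0.92 0.65 3.08 -3.12 -5.27; -0.33 -0.92 0.72 3.08 -3.12 -5.27; -0.20 -0.91 0.78 3.08 -3.12 -5.27; -0.08 -0.88 0.84 3.08 -3.12 -5.27
```

{"name": "carry_out", "arguments": {
  "commands": "0 0 0 3.1 -3.1 -5.3; 0 0 0 3.1 -3.1 -5.3; 0 0 0 3.1 -3.1 -5.3; 0 0 0 3.1 -3.1 -5.3; 0 0 0 3.1 -3.1 -5.3"
}}

```text
clock: 9.1
eef_pos: [0.5571, 0.1718, 0.3042]
orientation: [-0.001, -0.002, 1.0, -0.0]
force: [-0.3, 0.2, 0.0]
opening: 0.0858
grasp_force: 0.0
```

```bash
python3 - <<'E'
from rig import vision
import cv2,pickle
from go import *
s,p,R=st();print(p,R.as_matrix().round(3).tolist(),np.round(s['joint_pos'],2),np.round(s['force'],2))
d={n:vision.get_image(n) for n in("side","wrist","top")};pickle.dump(d,open("v2.pkl","wb"))
a=cv2.resize(d["wrist"]["image"],(533,400),interpolation=cv2.INTER_CUBIC)
im=d["side"]["image"];im=cv2.resize(im[130:200,210:330],(533,311),interpolation=cv2.INTER_CUBIC)
cv2.imwrite("pics/w1.png",cv2.resize(d["wrist"]["image"],(800,600),interpolation=cv2.INTER_CUBIC)[:,:,::-1])
E
```

```text
[0.55705802 0.17178126 0.30423643] [[-1.0, -0.003, -0.002], [-0.003, 1.0, -0.001], [0.002, -0.001, -1.0]] [ 0.18  0.43 -0.76  1.84  0.35  1.01  0.85] [-0.32  0.16  0.02]
```

View pics/w1.png

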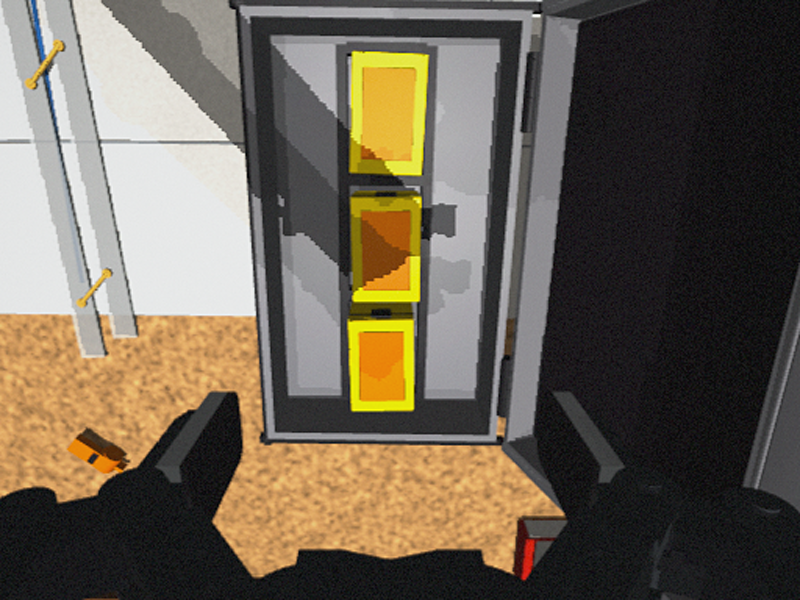

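The wrist view shows the three box tops at about (352-426, 52-174), (351-420, 195-301) and (350-413, 320-410), each upright and square in its pocket, with fingers open at the bottom.

```bash
python3 - <<'E'
import pickle;from h import *
d=pickle.load(open("v2.pkl","rb"));w,s,t=d["wrist"],d["side"],d["top"]
S=lambda x,y:(170+x/3,60+y/3)
for n,a,b in [("A",(388,113),(226,255)),("C",(382,365),(392,327)),("Cfar-left",(351,410),(412,358)),("Chinge-near",(413,319),(368,296))]:
    print(n,tri(w,a,s,S(*b),.64,1.))
for n,q in dict(A=[(352,52),(428,52),(424,174),(349,174)],B=[(350,196),(421,194),(419,301),(352,302)],C=[(350,320),(413,319),(412,410),(351,410)]).items():
    P=np.array([plane(w,k,.064) for k in q]);print(n,P.mean(0).round(4),P[:,:2].round(3).tolist())
E
```

```text
A (array([0.4595, 0.1723, 0.0593]), np.float64(0.0031))
C (array([0.6506, 0.168 , 0.0594]), np.float64(0.0008))
Cfar-left (array([0.6886, 0.141 , 0.0614]), np.float64(0.0057))
Chinge-near (array([0.6105, 0.1925, 0.0611]), np.float64(0.0))
A [0.4598 0.1716 0.064 ] [[0.42, 0.147], [0.42, 0.198], [0.499, 0.198], [0.5, 0.144]]
B [0.5549 0.1705 0.064 ] [[0.515, 0.144], [0.513, 0.196], [0.595, 0.197], [0.596, 0.145]]
C [0.6498 0.168  0.064 ] [[0.611, 0.143], [0.61, 0.192], [0.689, 0.193], [0.69, 0.143]]
```

{"name": "carry_out", "arguments": {
  "commands": "0.2 -0.2 4.5 0 0 0; 0 0 4.5 0 0 0; 0 0 4.5 0 0 0; 0 0 4.5 0 0 0; 0 0 3 0 0 0"
}}

```text
clock: 9.88
eef_pos: [0.5543, 0.1676, 0.0917]
orientation: [-0.003, 0.002, 1.0, -0.0]
force: [0.2, -0.1, 0.9]
opening: 0.0853
grasp_force: 0.0
```

{"name": "carry_out", "arguments": {
  "commands": "0 0 2 0 0 0; 0 0 2 0 0 0; 0 0 1.2 0 0 0; 0 0 0.6 0 0 0; 0 0 0 0 0 0"
}}

```text
clock: 10.5
eef_pos: [0.5546, 0.1693, 0.0365]
orientation: [-0.002, 0.0, 1.0, 0.0]
force: [1.1, 0.3, 0.1]
opening: 0.0856
grasp_force: 0.0
```

{"name": "carry_out", "arguments": {
  "commands": "0 0 0 0 0 0; 0 0 0 0 0 0; 0 0 0 0 0 0; 0 0 0 0 0 0; 0 0 0 0 0 0",
  "grip": 1,
  "newtons": 40
}}

```text
clock: 11.12
eef_pos: [0.5552, 0.1703, 0.0374]
orientation: [-0.001, 0.0, 1.0, 0.001]
force: [0.1, 1.3, 5.4]
opening: 0.0518
grasp_force: 43.9
```

{"name": "carry_out", "arguments": {
  "commands": "0 0 -0.5 0 0 0; 0 0 -0.5 0 0 0; 0 0 -0.2 0 0 0; 0 0 0 0 0 0; 0 0 0 0 0 0"
}}

```text
clock: 11.75
eef_pos: [0.5543, 0.169, 0.0482]
orientation: [-0.002, 0.0, 1.0, -0.0]
force: [-0.1, 0.8, -4.2]
opening: 0.0515
grasp_force: 42.7
```

{"name": "carry_out", "arguments": {
  "commands": "0 0 0 0 0 0; 0 0 0 0 0 0; 0 0 0 0 0 0; 0 0 0 0 0 0; 0 0 0 0 0 0"
}}

```text
clock: 12.38
eef_pos: [0.5545, 0.1692, 0.0484]
orientation: [-0.002, 0.0, 1.0, 0.0]
force: [-0.0, -0.7, -4.3]
opening: 0.0515
grasp_force: 42.7
```

{"name": "carry_out", "arguments": {
  "commands": "0 0 -2 0 0 0; 0 0 -2.5 0 0 0; 0 0 -2.5 0 0 0; 0 0 -2 0 0 0; 0 0 -1 0 0 0"
}}

```text
clock: 13.0
eef_pos: [0.5554, 0.1694, 0.1503]
orientation: [-0.001, 0.0, 1.0, 0.0]
force: [0.3, -0.4, -4.2]
opening: 0.0516
grasp_force: 43.6
```

{"name": "carry_out", "arguments": {
  "commands": "0 0 -0.5 0 0 0; 0 0 0 0 0 0; 0 0 0 0 0 0; 0 0 0 0 0 0; 0 0 0 0 0 0"
}}

```text
clock: 13.62
eef_pos: [0.5547, 0.1692, 0.1529]
orientation: [-0.002, 0.0, 1.0, 0.0]
force: [-0.3, 0.3, -4.3]
opening: 0.0513
grasp_force: 43.6
```

Confirmed heavy at 4.3 N (about 0.44 kg), so I carry it to the tray.

{"name": "carry_out", "arguments": {
  "commands": "0.5 -2 0 0 0 0; 1 -4.5 0 0 0 0; 1 -5 0 0 0 0; 1 -5 0 0 0 0; 1 -5 0 0 0 0"
}}

```text
clock: 14.25
eef_pos: [0.5083, -0.049, 0.1534]
orientation: [-0.002, 0.001, 1.0, -0.001]
force: [1.1, -0.0, -4.8]
opening: 0.0511
grasp_force: 43.6
```

{"name": "carry_out", "arguments": {
  "commands": "1 -5 0 0 0 0; 1 -5 0 0 0 0; 1 -5 0 0 0 0; 1 -5 0 0 0 0; 0.8 -4 0 0 0 0"
}}

```text
clock: 14.88
eef_pos: [0.4588, -0.2894, 0.1534]
orientation: [-0.003, 0.002, 1.0, -0.0]
force: [1.0, 0.8, -5.0]
opening: 0.0513
grasp_force: 43.6
```

```bash
python3 go.py .457 -.323 .034 178 0 10;python3 - <<'E'
from rig import vision
import cv2,pickle
v=vision.get_image("wrist");pickle.dump(v,open("v3.pkl","wb"))
cv2.imwrite("pics/w2.png",cv2.resize(v["image"],(800,600),interpolation=cv2.INTER_CUBIC)[:,:,::-1])
E
```

```text
14.88 [ 0.4588 -0.2894  0.1534] z [-0.005 -0.001 -1.   ] x [-1.     0.004  0.005] q [ 0.96  0.57 -0.67  2.07  0.55  0.69  1.5 ] goal z [ 0.  0. -1.]
0.01 -0.33 1.19 -0.01 -0.03 0.18; 0.01 -0.33 1.19 -0.01 -0.03 0.18; 0.01 -0.34 1.19 -0.01 -0.03 0.18; 0.01 -0.34 1.19 -0.01 -0.03 0.18; 0.01 -0.34 1.19 -0.01 -0.03 0.18; 0.01 -0.34 1.19 -0.01 -0.03 0.18; 0.01 -0.34 1.19 -0.01 -0.03 0.18; 0.01 -0.34 1.19 -0.01 -0.03 0.18; 0.01 -0.34 1.19 -0.01 -0.03 0.18; 0.01 -0.34 1.19 -0.01 -0.03 0.18
```

View pics/w2.png

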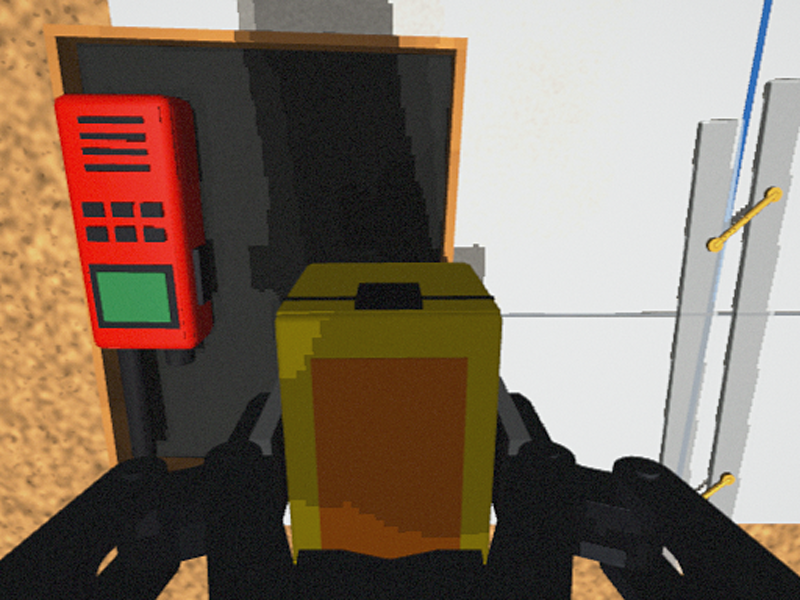

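The box hangs square in the grip, with the radio at the left (its right edge ≈ (213,330)) and the tray's near wall at x≈450-465. There is free floor between them, so I shift 3.4 cm towards the radio and lower.

{"name": "carry_out", "arguments": {
  "commands": "0 -1.7 0.5 0 0 0.9; 0 -1.7 1.5 0 0 0.9; 0 0 2 0 0 0; 0 0 2 0 0 0; 0 0 2 0 0 0"
}}

```text
clock: 15.55
eef_pos: [0.4609, -0.3181, 0.0717]
orientation: [-0.002, 0.015, 1.0, 0.001]
force: [0.0, 1.8, -3.7]
opening: 0.0514
grasp_force: 43.7
```

{"name": "carry_out", "arguments": {
  "commands": "0 0 1.5 0 0 0; 0 0 1 0 0 0; 0 0 0.4 0 0 0; 0 0 0.3 0 0 0; 0 0 0 0 0 0"
}}

```text
clock: 16.18
eef_pos: [0.461, -0.3199, 0.0419]
orientation: [-0.002, 0.016, 1.0, -0.0]
force: [0.1, -0.9, -4.5]
opening: 0.0513
grasp_force: 43.6
```

{"name": "carry_out", "arguments": {
  "commands": "0 0 0.2 0 0 0; 0 0 0.2 0 0 0; 0 0 0.2 0 0 0; 0 0 0.1 0 0 0; 0 0 0 0 0 0"
}}

```text
clock: 16.8
eef_pos: [0.4608, -0.3197, 0.0346]
orientation: [-0.002, 0.016, 1.0, 0.0]
force: [0.1, 0.4, -3.9]
opening: 0.0512
grasp_force: 43.6
```

{"name": "carry_out", "arguments": {
  "commands": "0 0 0.1 0 0 0; 0 0 0.1 0 0 0; 0 0 0 0 0 0; 0 0 0 0 0 0; 0 0 0 0 0 0"
}}

```text
clock: 17.42
eef_pos: [0.4608, -0.3197, 0.0343]
orientation: [-0.002, 0.016, 1.0, -0.001]
force: [-4.6, 1.8, 11.6]
opening: 0.0516
grasp_force: 45.4
```

Contact, so I open part-way.

{"name": "carry_out", "arguments": {
  "commands": "0 0 -0.1 0 0 0; 0 0 0 0 0 0; 0 0 0 0 0 0; 0 0 0 0 0 0; 0 0 0 0 0 0",
  "grip": -0.6
}}

```text
clock: 18.05
eef_pos: [0.4608, -0.3197, 0.0335]
orientation: [-0.002, 0.016, 1.0, 0.0]
force: [-0.0, 0.6, -0.3]
opening: 0.0684
grasp_force: 0.0
```

{"name": "carry_out", "arguments": {
  "commands": "0 0 -1 0 0 0; 0 0 -3 0 0 0; 0 0 -4 0 0 0; 0 0 -4 0 0 0; 0 0 -3 0 0 0"
}}

```text
clock: 18.68
eef_pos: [0.4617, -0.3198, 0.186]
orientation: [-0.001, 0.016, 1.0, -0.0]
force: [-0.6, 0.6, 0.5]
opening: 0.0682
grasp_force: 0.0
```

```bash
python3 go.py .460 .1715 .20 180 0 10; python3 - <<'E'
from rig import vision
import cv2
v=vision.get_image("top")["image"];w=vision.get_image("side")["image"]
a=cv2.resize(v[120:300,130:440],(620,360),interpolation=cv2.INTER_CUBIC)
cv2.imwrite("pics/t4.png",a[:,:,::-1])
E
```

```text
18.68 [ 0.4617 -0.3198  0.186 ] z [-0.002 -0.001 -1.   ] x [-0.999  0.032  0.002] q [ 1.03  0.54 -0.7   2.    0.5   0.77  1.57] goal z [ 0.  0. -1.]
0.17 4.91 -0.14 -0.00 -0.01 -0.18; 0.16 4.91 -0.14 -0.00 -0.01 -0.18; 0.14 4.91 -0.14 -0.00 -0.01 -0.18; 0.13 4.91 -0.14 -0.00 -0.01 -0.18; 0.11 4.91 -0.14 -0.00 -0.01 -0.18; 0.10 4.91 -0.14 -0.00 -0.01 -0.18; 0.08 4.91 -0.14 -0.00 -0.01 -0.18; 0.06 4.91 -0.14 -0.00 -0.01 -0.18; 0.05 4.91 -0.14 -0.00 -0.01 -0.18; 0.03 4.91 -0.14 -0.00 -0.01 -0.18
```

View pics/t4.png

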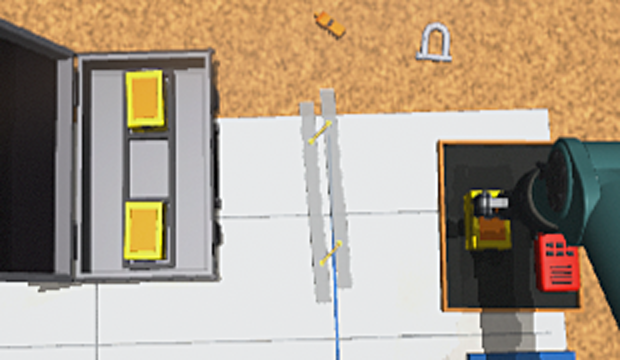

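The top view shows the heavy box upright in the tray at (488,220), clear of the radio at (558,262). The lid is open, both light boxes are untouched in their pockets at (146,98) and (145,230), and the other things are in place. At 4.3 N only this box can be the heavy one (0.35–0.5 kg, against under 1.5 N for a light box), so the job can be handed in.

```bash
python3 -c "
from rig import order;print(order.close_job())"
```

```text
the job is handed in; nothing more can be done
None
```

The job is handed in: the lid rests wide open and the heavy box (4.3 N, about 0.44 kg) stands in the tray beside the radio; I lifted only that box, as its weight settled which one it was, so the two light ones never left their pockets.

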